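Point out the part in the wrong row and the pocket it belongs in

ROBOT

A 6-joint arm with a two-finger parallel gripper is mounted at the origin on a cart in front of the work surface, level with it; the furniture and walls round the work are solid. World frame = base frame: x ahead of the robot, y to its left, z up, the work surface at z = 0. Lengths are in m, angles in rad, forces in N, time in s.
With the tool pointing down it reaches from about 0.25 to 0.775 m from the base axis. Payload 4 kg.
Tool frame: the origin (TCP) lies on the centre line of the jaws, within the pads' length; the fingertips stand 25 mm ahead of it and the grasp point (between the pads) lies 6 mm ahead of it; z points along the fingers, y is the line along which they close (so a half turn about z gives the same grasp; the last joint's range is limited). The gripper opens to 94 mm and grips with 3 to 60 N. Pads are 16 mm wide; open, the fingers measure 119 mm over their backs; the gripper's body (75 mm by 177 mm) begins 78 mm behind the grasp point.
Start: joints at [1.242, 0.087, 1.371, -0, 1.684, -0.103], TCP at [0.123, 0.536, 0.231] pointing down, gripper open.
Joint ranges: [-3.1, 3.1], [-0.76, 2.03], [0.27, 2.55], [-1.08, 4.22], [0.17, 2.65], [-2.57, 2.57]. Speed limits (rad/s): [2.79, 2.79, 3.14, 3.14, 3.14, 3.14].

INTERFACE

Orientations are given as [roll, pitch, yaw] about the fixed x, y, z axes, in that order (R = Rz(yaw) Ry(pitch) Rx(roll)).
In Python, from bench import robot, imaging gives the robot as it stands. The module is installed in compiled form; this text tells all that it offers.
- The arm moves only by the tool drive_tool, never from a script. Its argument "series" is a list of rows, each a list of 3 entries, a list of its own where there are three numbers: the finger opening in m, from 0 to 0.094, then the shift along the tool's x, y, z in m, then the turn, a rotation vector about the tool's x, y, z in rad. A call has 1 to 5 rows; each row is the pose to reach, as a shift and turn from the pose commanded when the call began, along the tool's axes at that moment; what a row does not reach only later rows make up. A row lasts 1/8 s, in which the tool goes at most 62.5 mm and 10.7 degrees, less where a joint would pass 70% of its speed; a pose out of reach is approached as far as the arm can. A call with a gripper value outside its range is refused whole. The fingers move at their own pace and stop on an object; the grip force is fixed at half the most. Time passes only in rows, so rows that repeat a pose let the fingers close. It gives the time, the measured TCP pose, the force, the opening and the grip force at its end, in the units of the state.
- robot.get_obs(): the state, without advancing time (a new reading comes with each control period).
- imaging.snapshot(name): name is "side" or "top" or "wrist"; returns the picture (480x640x3 uint8, red, green, blue); there is no depth.
- imaging.get_calibration(name): a dict with "intrinsics" (3x3 intrinsics, pixels), "position" and "rotation" of the camera in the world. Camera axes: x right, y up, looking along -z (the intrinsics and any distortion apply to the point x, -y, -z); pixel columns grow to the right and rows downward; lengths in m; the calibration is good to about 2 mm. A picture is of the moment at which its call begins: read the wrist's pose just before it. get_calibration takes no time and is no camera call; for the wrist camera it gives the pose at the moment of the call.
- robot.close_job(): hands the job in; it is judged then, once.
The state is a dict: "time": time; "joint_positions": joint angles; "qvel": joint speeds; "joint_torque": joint torques, N m; "tool_pos": TCP position; "ee_rot": TCP orientation; "wrist_force": force on the tool from outside, world axes, zero at the start; "wrist_torque": the same for the moment, N m; "width": finger opening in m; "finger_force": force on a finger pad.
Only numpy, scipy, OpenCV 4.12 (cv2) and the standard library are available. Lean on these libraries where they do the work, as an engineer would, in place of code of your own. Each camera call takes 0.05 s, during which the arm holds its last target. There are 200 camera calls.

TASK

One boss (the short stepped part) has been put by mistake among the tall sleeves in the metal parts rack: show your colleague the mistake. Point at that boss with the fingertips a finger's breadth or two above it and keep still there for three seconds; then point in the same way at the one empty pocket, in the row of bosses where it belongs, keep still for three seconds and finish still pointing at it. Touch and move nothing, and pass well above the other parts instead of coming down over any of them.

Things in the scene. Friction and masses are not known exactly. Their poses are not given: they have to be found in the camera images.
- rack: fixed grey painted metal rack on the bench, 150 (its x) x 270 (its y) x 14 mm, with a wire bail reaching 19 mm out at each y end. Origin: centre of underside, z up. Two rows of four round pockets 38 mm across, 6 mm deep (floor 8 mm over the bench): sleeve row at rack x = +34 mm (far from the robot), boss row at x = -34 mm, both at y = -96, -32, 32, 96 mm. A rib between them rises to 17 mm.
- stray_boss: the boss that stands in the wrong row, in any of the four pockets of the sleeve row: off-white turned part, ribbed base 34 mm across, narrower neck with a hole in its top, 40 mm high, loose; same kind as the three bosses in the other row. Origin at the centre of its underside, on the pocket floor; z up, so its top is 40 mm above the origin.
- empty_pocket: the one empty pocket of the rack, in any of the four places of the boss row: a dark rubber pad shows on its floor. Origin at the centre of the pocket floor, 8 mm above the bench; z up; the pocket's mouth (the rack's top face) is 6 mm above the origin.
- row_sleeve_1: one of the three tall sleeves in the sleeve row: off-white plain round tube, 28 mm across, 66 mm high, loose, stands in a pocket; must stay untouched. Origin at the centre of its underside, z up.
- row_sleeve_2: one of the three tall sleeves in the sleeve row: off-white plain round tube, 28 mm across, 66 mm high, loose, stands in a pocket; must stay untouched. Origin at the centre of its underside, z up.
- row_sleeve_3: one of the three tall sleeves in the sleeve row: off-white plain round tube, 28 mm across, 66 mm high, loose, stands in a pocket; must stay untouched. Origin at the centre of its underside, z up.
- row_boss_1: one of the three bosses that stand rightly in the boss row: 34 mm across, 40 mm high, loose, stands in a pocket; must stay untouched. Origin at the centre of its underside, z up.
- row_boss_2: one of the three bosses that stand rightly in the boss row: 34 mm across, 40 mm high, loose, stands in a pocket; must stay untouched. Origin at the centre of its underside, z up.
- row_boss_3: one of the three bosses that stand rightly in the boss row: 34 mm across, 40 mm high, loose, stands in a pocket; must stay untouched. Origin at the centre of its underside, z up.
- marker_pen: bystander: marker pen, 16 x 128 x 17 mm, lying on the bench to the left of the rack. Origin at the centre of its underside, long axis y.
- deburring_tool: bystander: deburring tool with a blue handle, 22 x 136 x 20 mm, lying on the bench to the left of the rack. Origin at the centre of its underside, long axis y.
- gauge: bystander: steel plug gauge with a knurled middle, 19 x 105 x 19 mm, lying on the bench to the right of the rack, near its front edge. Origin at the centre of its underside, long axis y.
Not all that is in view belongs to the job. What is shaped like the stray_boss but orange or pink is not meant.

How it is judged:
On the way, in this order (a step that is already met when the one before it is completed fails the run):
1. the fingertips point at the stray boss from just above it (within 20 mm of its axis, tips up to about 45 mm above its top) for 2.5 s (horizontal distance between the grasp point and stray_boss below 0.02 m and z of the grasp point in the frame of stray_boss between 0.0575 and 0.105 m), for 2.5 s.
2. then the fingertips point at the empty pocket from just above it (within 20 mm of its centre, tips up to about 55 mm above its mouth) for 2.5 s (horizontal distance between the grasp point and empty_pocket below 0.02 m and z of the grasp point in the frame of empty_pocket between 0.0255 and 0.08 m), for 2.5 s.
At the end, for the whole second after the job is handed in: The fingertips are still just above the empty pocket (grasp point within 20 mm of its centre sideways, fingertips up to about 55 mm above its mouth); every part and bystander is within 5 mm of where it stood, the parts upright (tilt under 0.1 rad) and at rest (all of step 2 and distance of each of stray_boss, row_sleeve_1, row_sleeve_2, row_sleeve_3, row_boss_1, row_boss_2, row_boss_3, marker_pen, deburring_tool, gauge from where it was at the start of the episode below 0.005 m and angle between each of stray_boss, row_sleeve_1, row_sleeve_2, row_sleeve_3, row_boss_1, row_boss_2, row_boss_3's own z axis and vertical below 0.1 rad and linear speed of each of stray_boss, row_sleeve_1, row_sleeve_2, row_sleeve_3, row_boss_1, row_boss_2, row_boss_3 below 0.02 m/s); the robot touches nothing.
It fails at once if the gripper or arm touches anything (over 0.5 N) (contact force between any of the fingers, the arm and anything else above 0.5 N).
It fails at once if a part or bystander is lifted or shifted by more than 8 mm (distance of any of stray_boss, row_sleeve_1, row_sleeve_2, row_sleeve_3, row_boss_1, row_boss_2, row_boss_3, marker_pen, deburring_tool, gauge from where it was at the start of the episode above 0.008 m).
It fails at once if the fingertips come down over another part (grasp point within 15 mm of its axis with the tips less than about 30 mm above its top) ((horizontal distance between the grasp point and row_sleeve_1 below 0.015 m and z of the grasp point in the frame of row_sleeve_1 between 0 and 0.115 m) or (horizontal distance between the grasp point and row_sleeve_2 below 0.015 m and z of the grasp point in the frame of row_sleeve_2 between 0 and 0.115 m) or (horizontal distance between the grasp point and row_sleeve_3 below 0.015 m and z of the grasp point in the frame of row_sleeve_3 between 0 and 0.115 m) or (horizontal distance between the grasp point and row_boss_1 below 0.015 m and z of the grasp point in the frame of row_boss_1 between 0 and 0.089 m) or (horizontal distance between the grasp point and row_boss_2 below 0.015 m and z of the grasp point in the frame of row_boss_2 between 0 and 0.089 m) or (horizontal distance between the grasp point and row_boss_3 below 0.015 m and z of the grasp point in the frame of row_boss_3 between 0 and 0.089 m)).
It also fails if it takes over 45 s, if anything falls off the work surface, if the arm or the gripper's body presses on something with over 40 N, if the wrist force passes 120 N, or if a joint passes its speed limit or range.

## Working session

There is one attempt and no reset: what is moved stays moved. The work goes in short steps, Python scripts to look and compute and a tool call to move; the robot and the scene stay as the last step left them, time stands still between calls to the robot, and variables do not carry over. Pictures are saved under pics/ and viewed, at most 10 in all, crops included, and the job is handed in when it is done.

Besides the shell and the picture viewer there is one more tool, called after ">>>" in YAML: its name, and indented under it one key for each argument. drive_tool: Moves the arm, as the interface text tells. Its arguments: {"type":"object","properties":{"series":{"type":"array"}},"required":["series"]}

```bash
mkdir -p pics; python3 - <<'E'
from bench import robot, imaging
import cv2
for n in("top","side"):
    cv2.imwrite(f"pics/{n}0.png",imaging.snapshot(n)[:,:,::-1])
    c=imaging.get_calibration(n);print(n,c)
o=robot.get_obs();print(o["time"],o["tool_pos"],o["ee_rot"],o["width"])
E
```

```text
top {'intrinsics': array([[439.56216329,   0.        , 312.33276273],
       [  0.        , 439.56216329, 238.50720089],
       [  0.        ,   0.        ,   1.        ]]), 'position': array([0.39942062, 0.04869343, 0.96194944]), 'rotation': array([ 0.16499207, -0.03011459, -1.57155562])}
side {'intrinsics': array([[524.88497038,   0.        , 319.66593901],
       [  0.        , 524.88497038, 238.4244063 ],
       [  0.        ,   0.        ,   1.        ]]), 'position': array([-0.02815309, -0.81097403,  0.75183376]), 'rotation': array([ 0.95085057, -0.018362  , -0.58398666])}
0.1 [0.12298448 0.53563507 0.22943748] [-3.13966016e+00 -1.98775251e-04  2.91581778e+00] 0.0940549605940782
```

View pics/top0.png

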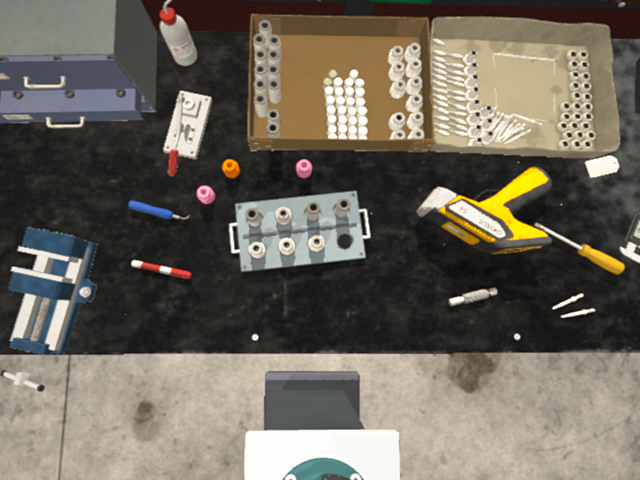

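View pics/side0.png

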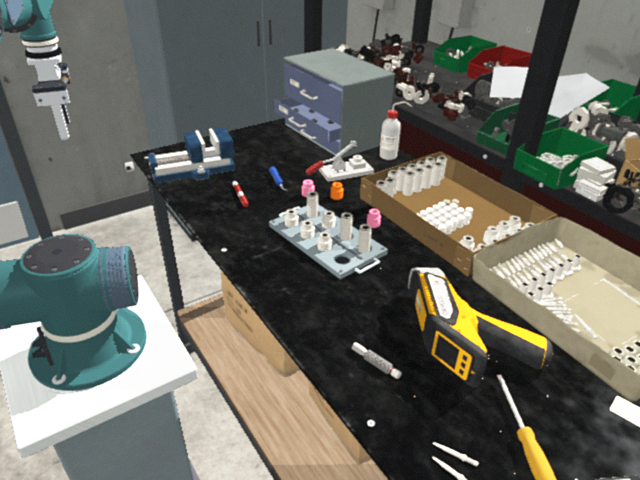

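The top view shows the rack near (300,232). In the sleeve row, (253,215), (313,209) and (344,205) look tall, while (283,214) looks like the ribbed boss. The pink and orange ones at (205,194), (231,168) and (304,168) are off the rack and not meant. The empty pocket with its dark pad is at (345,241). I'll fit the rack pose and confirm in a crop.

```bash
cat > h.py <<'E'
import numpy as np, cv2
from scipy.spatial.transform import Rotation as R
from bench import robot, imaging
F=np.diag([1,-1,-1.])
def ray(c,px):
    d=R.from_euler("xyz",c["rotation"]).as_matrix()@F@np.linalg.inv(c["intrinsics"])@[px[0],px[1],1]
    return c["position"],d
def at_z(c,px,z):
    p,d=ray(c,px); return p+d*(z-p[2])/d[2]
def proj(c,P):
    q=F@R.from_euler("xyz",c["rotation"]).as_matrix().T@(np.asarray(P)-c["position"])
    q=c["intrinsics"]@q; return q[:2]/q[2]
E
python3 - <<'E'
from h import *
ct=imaging.get_calibration("top");cs=imaging.get_calibration("side")
print("base",proj(ct,[0,0,0]))
print("stray",at_z(ct,(283,213),.048),"empty",at_z(ct,(344.5,241),.008))
K=[(235,206),(358,192),(366,257),(240,272)]  # rack corners
L=[(75,135),(75,-135),(-75,-135),(-75,135)]
W=np.array([at_z(ct,k,.014)[:2] for k in K]); A=np.array(L)/1e3
c=W.mean(0);H=(A-A.mean(0)).T@(W-c);th=np.arctan2(H[0,1]-H[1,0],H[0,0]+H[1,1])
r=np.array([[np.cos(th),-np.sin(th)],[np.sin(th),np.cos(th)]])
print("rack",c,th,"res mm",np.abs(W-A@r.T-c).max()*1e3)
t=cv2.imread("pics/top0.png");s=cv2.imread("pics/side0.png")
for y in(96,32,-32,-96):
    for x,h in((34,.048),(-34,.014)):
        p=c+r@(np.array([x,y])/1e3);P=[*p,h]
        print(x,y,p.round(4),proj(ct,P).round(),proj(cs,P).round())
a=cv2.resize(t[180:280,220:380],(800,500),interpolation=cv2.INTER_CUBIC)
b=cv2.resize(s[170:290,250:410],(800,600),interpolation=cv2.INTER_CUBIC)
cv2.imwrite("pics/crop.png",cv2.resize(np.vstack([a,b]),(400,550)) if 0 else np.hstack([cv2.resize(a,(440,275)),cv2.resize(b,(360,275))]))
E
```

```text
base [322.2791179  512.94968561]
stray [0.60633048 0.08336549 0.048     ] empty [ 0.55304095 -0.05108676  0.008     ]
rack [0.57320901 0.04671246] 0.11771965728839039 res mm 3.631687351758249
34 96 [0.5957 0.146 ] [253. 218.] [312. 203.]
-34 96 [0.5282 0.1381] [258. 252.] [291. 223.]
34 32 [0.6032 0.0825] [283. 214.] [328. 213.]
-34 32 [0.5357 0.0745] [287. 248.] [307. 234.]
34 -32 [0.6107 0.0189] [313. 211.] [346. 225.]
-34 -32 [0.5432 0.0109] [316. 245.] [324. 247.]
34 -96 [ 0.6182 -0.0446] [343. 208.] [364. 237.]
-34 -96 [ 0.5507 -0.0526] [345. 242.] [342. 260.]
```

View pics/crop.png

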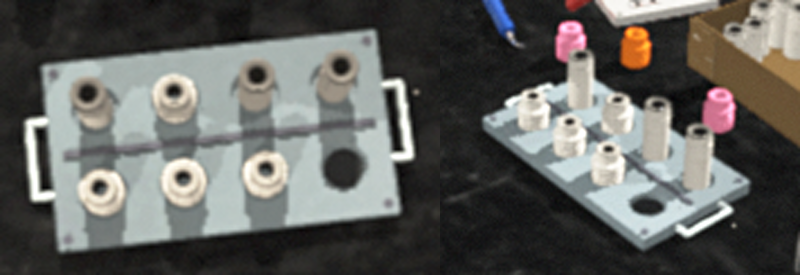

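The stray boss is the second from the left in the far row, at top (283,213): short, wide base, stepped neck, off-white, and the side crop agrees. It stands at about (0.604, 0.083). The empty pocket is at the right end of the near row, about (0.552, -0.052). I'll move over at height with the fingers nearly closed.

>>> drive_tool:
  series:
    - [0.01,[-0.02,-0.012,0],[0,0,0]]
    - [0.01,[-0.06,-0.036,0],[0,0,0]]
    - [0.01,[-0.1,-0.06,0],[0,0,0]]
    - [0.01,[-0.14,-0.083,0],[0,0,0]]
    - [0.01,[-0.18,-0.106,0],[0,0,0]]

```text
time: 0.72
tool_pos: [0.2755, 0.3912, 0.23]
ee_rot: [-3.141, -0.0, 2.916]
wrist_force: [0.6, 0.1, 0.4]
width: 0.0473
finger_force: 0.0
```

>>> drive_tool:
  series:
    - [0.01,[-0.04,-0.023,0],[0,0,0]]
    - [0.01,[-0.08,-0.047,0],[0,0,0]]
    - [0.01,[-0.12,-0.07,0],[0,0,0]]
    - [0.01,[-0.16,-0.094,0],[0,0,0]]
    - [0.01,[-0.2,-0.117,0],[0,0,0]]

```text
time: 1.35
tool_pos: [0.4443, 0.2323, 0.23]
ee_rot: [-3.141, -0.001, 2.916]
wrist_force: [-0.9, 1.0, 0.9]
width: 0.01
finger_force: 0.0
```

>>> drive_tool:
  series:
    - [0.01,[-0.04,-0.023,0],[0,0,0]]
    - [0.01,[-0.08,-0.047,0],[0,0,0]]
    - [0.01,[-0.12,-0.07,0],[0,0,0]]
    - [0.01,[-0.14,-0.08,0],[0,0,0]]
    - [0.01,[-0.14,-0.08,0],[0,0,0]]

```text
time: 1.98
tool_pos: [0.5623, 0.1239, 0.2296]
ee_rot: [-3.142, -0.002, 2.914]
wrist_force: [0.1, 0.5, 0.9]
width: 0.0099
finger_force: 0.0
```

>>> drive_tool:
  series:
    - [0.01,[-0.025,-0.015,0],[0,0,0]]
    - [0.01,[-0.045,-0.027,0],[0,0,0]]
    - [0.01,[-0.05,-0.03,0],[0,0,0]]
    - [0.01,[-0.05,-0.03,0],[0,0,0]]
    - [0.01,[-0.05,-0.03,0],[0,0,0]]

```text
time: 2.6
tool_pos: [0.6036, 0.0846, 0.2306]
ee_rot: [3.141, -0.0, 2.917]
wrist_force: [-0.0, 0.4, 0.0]
width: 0.0105
finger_force: 0.0
```

```bash
python3 - <<'E'
from h import *
o=robot.get_obs();c=imaging.get_calibration("wrist");im=imaging.snapshot("wrist")[:,:,::-1].copy()
print(o["tool_pos"],o["ee_rot"],c["position"],c["rotation"])
for P in([.604,.083,.048],[.552,-.052,.008],[*o["tool_pos"][:2],.048]):
    u=proj(c,P);print(P,u.round(1));cv2.drawMarker(im,tuple(int(v) for v in u),(0,0,255),0,12,1)
cv2.imwrite("pics/w1.png",im)
E
```

```text
[0.60364518 0.08460343 0.230632  ] [ 3.14118051e+00 -2.76963946e-04  2.91661386e+00] [0.54082242 0.09857432 0.38398081] [-2.27584664e-01 -4.60715208e-05  1.34652914e+00]
[0.604, 0.083, 0.048] [320.2 217.6]
[0.552, -0.052, 0.008] [165.4 187.4]
[np.float64(0.6036451751402178), np.float64(0.08460342669149538), 0.048] [322.  216.7]
```

View pics/w1.png

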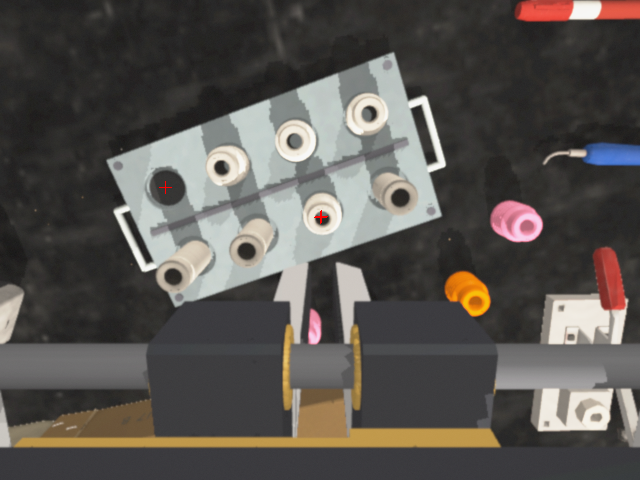

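The wrist view confirms it: the stray boss hole is at (321,214) and the empty pocket at (166,187), both under the predicted marks. Descending.

>>> drive_tool:
  series:
    - [0.01,[0,-0.001,0.03],[0,0,0]]
    - [0.01,[0,-0.001,0.065],[0,0,0]]
    - [0.01,[0,-0.001,0.095],[0,0,0]]
    - [0.01,[0,-0.001,0.117],[0,0,0]]
    - [0.01,[0,-0.001,0.127],[0,0,0]]

```text
time: 3.28
tool_pos: [0.6028, 0.0834, 0.102]
ee_rot: [-3.141, -0.002, 2.916]
wrist_force: [-0.1, -0.7, 0.7]
width: 0.0099
finger_force: 0.0
```

>>> drive_tool:
  series:
    - [0.01,[0,0,0],[0,0,0]]
    - [0.01,[0,0,0],[0,0,0]]
    - [0.01,[0,0,0],[0,0,0]]
    - [0.01,[0,0,0],[0,0,0]]
    - [0.01,[0,0,0],[0,0,0]]

```text
time: 3.9
tool_pos: [0.6041, 0.0829, 0.1038]
ee_rot: [3.141, 0.001, 2.916]
wrist_force: [-0.3, -0.2, -0.9]
width: 0.01
finger_force: 0.0
```

>>> drive_tool:
  series:
    - [0.01,[0,0,0],[0,0,0]]
    - [0.01,[0,0,0],[0,0,0]]
    - [0.01,[0,0,0],[0,0,0]]
    - [0.01,[0,0,0],[0,0,0]]
    - [0.01,[0,0,0],[0,0,0]]

```text
time: 4.53
tool_pos: [0.6039, 0.0829, 0.1035]
ee_rot: [3.142, -0.0, 2.916]
wrist_force: [-0.4, 1.1, -0.1]
width: 0.0103
finger_force: 0.0
```

>>> drive_tool:
  series:
    - [0.01,[0,0,0],[0,0,0]]
    - [0.01,[0,0,0],[0,0,0]]
    - [0.01,[0,0,0],[0,0,0]]
    - [0.01,[0,0,0],[0,0,0]]
    - [0.01,[0,0,0],[0,0,0]]

```text
time: 5.15
tool_pos: [0.6039, 0.0829, 0.1035]
ee_rot: [3.142, 0.0, 2.916]
wrist_force: [-0.1, 0.6, -0.8]
width: 0.0101
finger_force: 0.0
```

>>> drive_tool:
  series:
    - [0.01,[0,0,0],[0,0,0]]
    - [0.01,[0,0,0],[0,0,0]]
    - [0.01,[0,0,0],[0,0,0]]
    - [0.01,[0,0,0],[0,0,0]]
    - [0.01,[0,0,0],[0,0,0]]

```text
time: 5.78
tool_pos: [0.6039, 0.083, 0.1035]
ee_rot: [3.141, -0.0, 2.916]
wrist_force: [-0.1, 0.4, -0.5]
width: 0.0098
finger_force: 0.0
```

>>> drive_tool:
  series:
    - [0.01,[0,0,0],[0,0,0]]
    - [0.01,[0,0,0],[0,0,0]]
    - [0.01,[0,0,0],[0,0,0]]
    - [0.01,[0,0,0],[0,0,0]]
    - [0.01,[0,0,0],[0,0,0]]

```text
time: 6.4
tool_pos: [0.6039, 0.0829, 0.1035]
ee_rot: [3.141, 0.0, 2.916]
wrist_force: [-0.3, -0.3, 0.3]
width: 0.0102
finger_force: 0.0
```

```bash
python3 - <<'E'
from h import *
cv2.imwrite("pics/side1.png",cv2.resize(imaging.snapshot("side")[120:300,200:440,::-1],(800,600)))
E
```

```text
(no output)
```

View pics/side1.png

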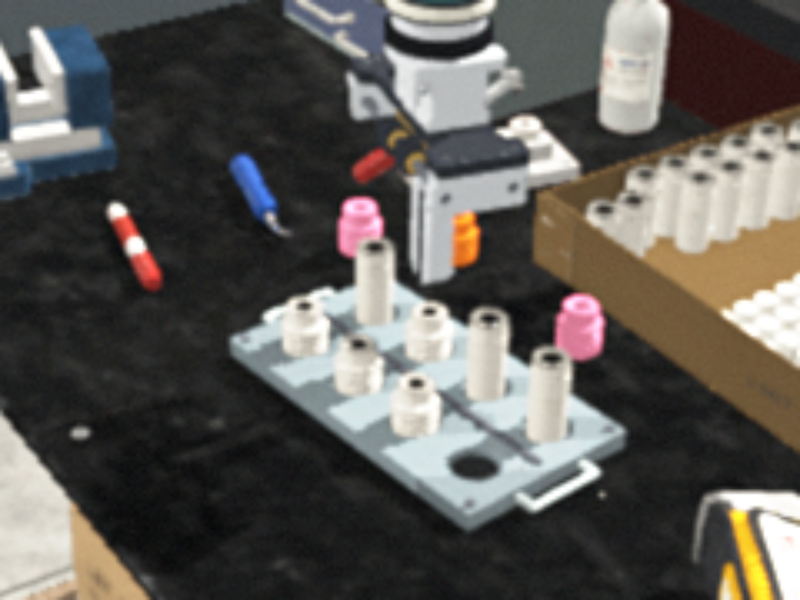

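The fingertips at (432,280) hover just above the stray boss top at (430,310), and nothing has shifted. Three seconds held; now up, across and down over the empty pocket.

>>> drive_tool:
  series:
    - [0.01,[0,0,-0.025],[0,0,0]]
    - [0.01,[0,0,-0.055],[0,0,0]]
    - [0.01,[0,0,-0.075],[0,0,0]]
    - [0.01,[0,0,-0.08],[0,0,0]]
    - [0.01,[0,0,-0.08],[0,0,0]]

```text
time: 7.08
tool_pos: [0.6038, 0.0829, 0.1832]
ee_rot: [3.142, -0.0, 2.916]
wrist_force: [-0.7, 0.8, -0.8]
width: 0.0102
finger_force: 0.0
```

>>> drive_tool:
  series:
    - [0.01,[0.004,-0.028,0],[0,0,0]]
    - [0.01,[0.01,-0.07,0],[0,0,0]]
    - [0.01,[0.016,-0.112,0],[0,0,0]]
    - [0.01,[0.02,-0.138,0],[0,0,0]]
    - [0.01,[0.0205,-0.143,0],[0,0,0]]

```text
time: 7.7
tool_pos: [0.5509, -0.0529, 0.182]
ee_rot: [3.141, -0.002, 2.913]
wrist_force: [0.1, 0.4, -0.1]
width: 0.0102
finger_force: 0.0
```

>>> drive_tool:
  series:
    - [0.01,[0,0,0],[0,0,0]]
    - [0.01,[0,0,0.015],[0,0,0]]
    - [0.01,[0,0,0.035],[0,0,0]]
    - [0.01,[0,0,0.05],[0,0,0]]
    - [0.01,[0,0,0.055],[0,0,0]]

```text
time: 8.32
tool_pos: [0.5511, -0.0511, 0.1264]
ee_rot: [3.141, -0.003, 2.917]
wrist_force: [-0.1, -0.2, -0.0]
width: 0.0099
finger_force: 0.0
```

```bash
python3 - <<'E'
from h import *
c=imaging.get_calibration("wrist");im=imaging.snapshot("wrist")[:,:,::-1].copy()
u=proj(c,[.552,-.052,.008]);print(u);cv2.drawMarker(im,tuple(int(v) for v in u),(0,0,255),0,12,1)
cv2.imwrite("pics/w2.png",im)
E
```

```text
[321.10527838 236.36804163]
```

View pics/w2.png

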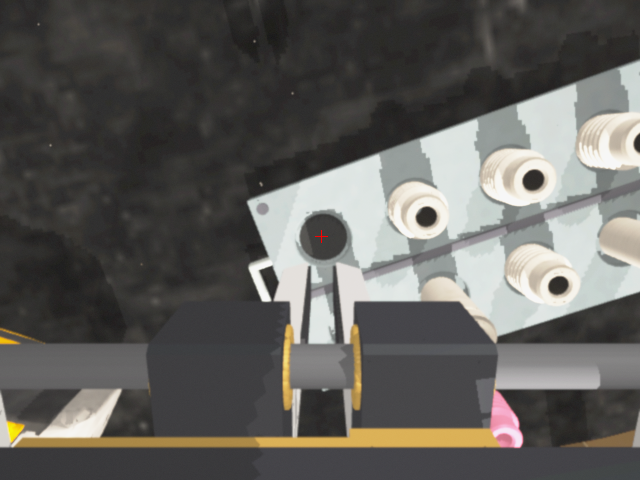

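The pocket at (322,237) lies on the mark. Final descent and hold.

>>> drive_tool:
  series:
    - [0.01,[0,0,0.01],[0,0,0]]
    - [0.01,[0,0,0.025],[0,0,0]]
    - [0.01,[0,0,0.04],[0,0,0]]
    - [0.01,[0,0,0.05],[0,0,0]]
    - [0.01,[0,0,0.05],[0,0,0]]

```text
time: 9.0
tool_pos: [0.5511, -0.0517, 0.077]
ee_rot: [3.142, -0.003, 2.916]
wrist_force: [-1.1, -0.1, -0.3]
width: 0.0099
finger_force: 0.0
```

>>> drive_tool:
  series:
    - [0.01,[0,0,0],[0,0,0]]
    - [0.01,[0,0,0],[0,0,0]]
    - [0.01,[0,0,0],[0,0,0]]
    - [0.01,[0,0,0],[0,0,0]]
    - [0.01,[0,0,0],[0,0,0]]

```text
time: 9.62
tool_pos: [0.5519, -0.0519, 0.0786]
ee_rot: [3.142, 0.0, 2.916]
wrist_force: [0.1, 0.1, 0.5]
width: 0.0102
finger_force: 0.0
```

>>> drive_tool:
  series:
    - [0.01,[0,0,0],[0,0,0]]
    - [0.01,[0,0,0],[0,0,0]]
    - [0.01,[0,0,0],[0,0,0]]
    - [0.01,[0,0,0],[0,0,0]]
    - [0.01,[0,0,0],[0,0,0]]

```text
time: 10.25
tool_pos: [0.5519, -0.0518, 0.0785]
ee_rot: [3.141, 0.0, 2.916]
wrist_force: [0.7, -0.0, -0.7]
width: 0.0098
finger_force: 0.0
```

>>> drive_tool:
  series:
    - [0.01,[0,0,0],[0,0,0]]
    - [0.01,[0,0,0],[0,0,0]]
    - [0.01,[0,0,0],[0,0,0]]
    - [0.01,[0,0,0],[0,0,0]]
    - [0.01,[0,0,0],[0,0,0]]

```text
time: 10.88
tool_pos: [0.5519, -0.0519, 0.0785]
ee_rot: [3.142, -0.0, 2.916]
wrist_force: [-0.1, 0.4, 0.5]
width: 0.0103
finger_force: 0.0
```

>>> drive_tool:
  series:
    - [0.01,[0,0,0],[0,0,0]]
    - [0.01,[0,0,0],[0,0,0]]
    - [0.01,[0,0,0],[0,0,0]]
    - [0.01,[0,0,0],[0,0,0]]
    - [0.01,[0,0,0],[0,0,0]]

```text
time: 11.5
tool_pos: [0.5519, -0.0518, 0.0785]
ee_rot: [3.141, 0.0, 2.916]
wrist_force: [-0.4, 0.0, 0.2]
width: 0.0096
finger_force: 0.0
```

>>> drive_tool:
  series:
    - [0.01,[0,0,0],[0,0,0]]
    - [0.01,[0,0,0],[0,0,0]]
    - [0.01,[0,0,0],[0,0,0]]
    - [0.01,[0,0,0],[0,0,0]]
    - [0.01,[0,0,0],[0,0,0]]

```text
time: 12.12
tool_pos: [0.5519, -0.0519, 0.0785]
ee_rot: [3.141, 0.0, 2.916]
wrist_force: [0.2, -0.9, -0.5]
width: 0.0102
finger_force: 0.0
```

```bash
python3 - <<'E'
from h import *
print(robot.get_obs()["tool_pos"]); print(robot.close_job())
E
```

```text
[ 0.55191697 -0.05186644  0.07848039]
the job is handed in; nothing more can be done
None
```

I pointed at the stray boss and then at the empty pocket for just over three seconds each and handed the job in still pointing at the pocket; no contact showed in the force readings, and the judge returned no verdict.

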